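# Set the polarimeter analyser to the marked angle

## Robot

A 6-joint arm with a two-finger parallel gripper is mounted at the origin on the work surface; the furniture and walls round the work are solid. World frame = base frame: x ahead of the robot, y to its left, z up, the work surface at z = 0. Lengths are in mm, angles in degrees, forces in N, time in s.
With the tool pointing down it reaches from about 350 to 850 mm from the base axis. Payload 8.1 kg.
Tool frame: the origin (TCP) lies at the very end of the fingers, on their centre line; the grasp point (between the pads) lies 19 mm behind it; z points along the fingers, y is the line along which they close (so a half turn about z gives the same grasp; the last joint's range is limited). The gripper opens to 85 mm and grips with 20 to 120 N. Pads are 22 mm wide; open, the fingers measure 114 mm over their backs; the gripper's body (76 mm by 85 mm) begins 54 mm behind the grasp point. The pads swing forward as they close: fully open they stand 13 mm farther back than shut.
Start: joints at [65.237, 7.471, 85.268, -0, 87.261, -4.893], TCP at [203.913, 564.291, 231.292] pointing down, gripper open.
Joint ranges: [-169.43, 169.43], [-51.17, 129.36], [1.28, 143.12], [-76.62, 256.62], [0, 156.53], [-152.29, 152.29]. Speed limits (degrees/s): [136.94, 136.94, 159.86, 180, 180, 180].

## Interface

Orientations are given as [roll, pitch, yaw] about the fixed x, y, z axes, in that order (R = Rz(yaw) Ry(pitch) Rx(roll)).
In Python, from bench import * gives the robot as it stands.
- The arm moves only by the tool play_rows, never from a script. Its argument "increments" is a list of rows, each a list of 3 entries, a list of its own where there are three numbers: the gripper's target within -1 to 1 (fully open at 1, half-way at 0, shut at -1), then the shift along the tool's x, y, z in mm, then the turn about the tool's z in rad. A call has 1 to 12 rows; each row shifts and turns the commanded pose from where the row before left it, along the tool's axes as they then stand; what a row does not reach is not made up. A row lasts 1/12 s, in which the tool goes at most 41.7 mm and 7.16 degrees, less where a joint would pass 70% of its speed; a pose out of reach is approached as far as the arm can. A call is refused whole if a number of a shift passes 41.7 or a number of a turn 0.125, either way. A call with a gripper value outside its range is refused whole. The fingers move at their own pace and stop on an object; "force" is the grip in N (left out, the last holds). Time passes only in rows, so rows that do not move let the fingers close. It gives the time, the measured TCP pose, the force, the opening and the grip force at its end, in the units of the state.
- sense(): the state, without advancing time (a new reading comes with each control period).
- snapshot(name): name is "side" or "top"; returns a dict with "color" (384x512x3 uint8, red, green, blue), "intrinsics" (3x3 intrinsics, pixels), "world_from_camera" (4x4, takes a point from camera to world coordinates). Camera axes: x right, y down, z forward; pixel columns grow to the right and rows downward; lengths in mm; the calibration is good to about 2 mm. A picture is of the moment at which its call begins. There is no depth.
- hand_in(): hands the job in; it is judged then, once.
Trained networks look in a picture, given as the dict that the camera call returned (one of the last four; its "shot" number tells which), for a name from the list of things; names that differ only in an ending like _2 or _b are one class to them, and where a whole thing is asked for, a point or a joint stands for the part that bears it (a point fixed in the world has none). Each returns a list of dicts, best first, with "p" (0 to 1); they miss things now and then, are a little off and sometimes report something else, mostly with a low value. They report only what shows in the picture. A call takes as long as a camera call.
- find_in(query, picture): "xyz" ([x, y, z] in mm, in the coordinates of the camera as it stood for that picture, good to about 4 mm: the middle of the surface that is visible of it).
- regions_of(query, picture): "mask" (384x512 bool, what is visible of it).
- pinpoint(query, picture): "xyz" ([x, y, z] in mm, in the coordinates of the camera as it stood for that picture, good to about 4 mm: a listed point, or the origin of a listed thing).
The state is a dict: "time": time; "joint_pos": joint angles; "qd": joint speeds; "joint_efforts": joint torques, N m; "tool_pos": TCP position; "tcp_rot": TCP orientation; "ft_force": force on the tool from outside, world axes, zero at the start; "wrist_torque": the same for the moment, N m; "finger_gap": finger opening in mm; "grip_force": force on a finger pad.
Only numpy, scipy, OpenCV 4.12 (cv2) and the standard library are available. Lean on these libraries where they do the work, as an engineer would, in place of code of your own. Each camera call takes 0.05 s, during which the arm holds its last target. There are 200 camera calls.

## Task

Get the polarimeter ready for the next reading: switch on its lamp by pressing down the raised, dotted end of the green rocker switch until it tips over, and turn the black analyser dial by pushing its white finger tab until the white index line lines up with the red rider on the scale, to within half a scale division. Work only with light pushes of the fingertips; do not lift or shove the instrument, do not move the red rider, and leave the flasks and other things about it where they stand.

Things in the scene. Friction and masses are not known exactly. Their poses are not given: they have to be found in the camera images.
- polarimeter: student polarimeter standing loose on rubber feet: white housing 150 mm deep (x) by 260 mm wide (y), top of housing at 40 mm, about 3 kg. Origin on the table under the optical axis of its round analyser head; +y points along the housing to the switch deck (housing runs from y = -75 to +185 mm), x from -75 to +75 mm, z up. Head: white disc 176 mm across on four pillars, scale face at z = 98 mm, black scale lines every 10 degrees between 65 and 80 mm from the axis
- analyser: black turning dial (analyser) on the head, 124 mm across, 12 mm thick. Origin on its vertical axis at its underside (98 mm above the table), z up; it turns freely several turns either way about z, stays where it is left, and needs about 1 N at the tab. Its face is 12 mm above the origin; an eyepiece 33 mm across stands 9 mm proud of the face at the centre. The body's +x axis points from the axis to the tab and the white index line
- tab (a point): centre of the white upright finger tab on the dial face: a fin lying along a radius, 28 mm long (28 to 56 mm from the axis), 10 mm thick, standing from the dial face up to 34 mm above the dial's origin (22 mm above the face); this point is 42 mm from the axis and 22.5 mm above the dial's origin. From its foot a white index line 4 mm wide runs on outwards over the rim of the dial
- index (a point): outer end of the dial's white index line, 63 mm from the axis, at the rim of the dial, 8 mm above the dial's origin, on the same radius as the tab
- red_tip (a point): point of the red rider clipped on the edge of the white scale ring (red, 6 mm wide, 3 mm high, stiff to move); this point is at its inner end, 63 mm from the dial axis, at the height of index. When the index line is at the rider the two points coincide
- lamp_rocker (a joint): lamp switch: green rocker 26 x 48 mm with its long side along the housing's y, pivot in the middle, on the switch deck 135 mm from the dial axis, pivot 45 mm above the table. Reads 0 to 0.06 rad when off (end with the white dot raised), 0.36 when on (that end pressed fully down); stays where it is left; needs about 2 N at the dot
- rocker_dot (a point): the white dot on the raised end of the lamp rocker, on its top surface, 16 mm from the pivot towards the housing's outer (+y) end; about 52 mm above the table when off, 46 mm when on. The deck round it is at 40 to 43 mm
- flask_green: small square flask with red cap and green contents, 42x42x89 mm, standing in front of the instrument; origin at the centre of its underside; to be left alone
- flask_magenta: small square flask with red cap and magenta contents, 42x42x89 mm, standing in front of the instrument; origin at the centre of its underside; to be left alone
- jar_weir: round jar with a white lid, 62 mm across, 66 mm high; origin at the centre of its underside; to be left alone
- beaker: small clear beaker, 59x53x70 mm; origin at the centre of its underside; to be left alone
- bench_timer: white bench timer with three keys, 64x64x21 mm, lying flat; origin at the centre of its underside; to be left alone
- tube_rack: clear box-shaped tube rack with pink insert, 130x92x46 mm; origin at the centre of its underside; to be left alone
- tube_a: white sample tube with a blue cap lying on the table, 112 mm long, 21 mm thick; origin at the centre of its underside; to be left alone

How it is judged (in metres and radians):
At the end, for the whole second after the job is handed in: The white index is within half a scale division (5 degrees, 5.4 mm at the rim) of the red rider and the dial is at rest; the rocker is tipped over to on (beyond 0.25 of 0.36 rad); the polarimeter stands upright within 12 mm of where it stood and the rider has not been moved (12 mm) (horizontal distance between index and red_tip below 0.0054 m and value of joint lamp_rocker above 0.25 rad and angular speed of analyser below 0.05 rad/s and distance of each of polarimeter, red_tip from where it was at the start of the episode below 0.012 m and angle between polarimeter's own z axis and vertical below 0.03 rad); the robot touches nothing.
It fails at once if the polarimeter is shoved or lifted by more than 12 mm, or tipped (distance of polarimeter from where it was at the start of the episode above 0.012 m or angle between polarimeter's own z axis and vertical above 0.05 rad).
It fails at once if the red rider is moved by more than 12 mm (distance of red_tip from where it was at the start of the episode above 0.012 m).
It fails at once if the fingers push or squeeze the dial with more than 10 N (contact force between the fingers and analyser above 10 N).
It fails at once if the fingers press the instrument with more than 40 N (contact force between the fingers and polarimeter above 40 N).
It fails at once if a bystander is moved by more than 20 mm (distance of any of flask_green, flask_magenta, jar_weir, beaker, bench_timer, tube_rack, tube_a from where it was at the start of the episode above 0.02 m).
It also fails if it takes over 58 s, if anything falls off the work surface, if the arm or the gripper's body presses on something with over 40 N, if the wrist force passes 120 N, or if a joint passes its speed limit or range.

## Working session

There is one attempt and no reset: what is moved stays moved. The work goes in short steps, Python scripts to look and compute and a tool call to move; the robot and the scene stay as the last step left them, time stands still between calls to the robot, and variables do not carry over. Pictures are saved under pics/ and viewed, at most 10 in all, crops included, and the job is handed in when it is done.

Besides the shell and the picture viewer there is one more tool, called as name(argument=value, ...) on one line, values as JSON. play_rows: Moves the arm, as the interface text tells. Its arguments: {"type":"object","properties":{"increments":{"type":"array","items":{"type":"array"}},"force":{"type":"number"}},"required":["increments"]}

```bash
mkdir -p pics && cat > h.py <<'E'
from bench import *
import numpy as np, cv2
def W(s,p): return (np.array(s["world_from_camera"])@np.r_[p,1])[:3]
def pt(q,s):
    r=pinpoint(q,s); return [(round(d["p"],2),W(s,d["xyz"]).round(1).tolist()) for d in r[:2]]
def save(s,n): cv2.imwrite("pics/"+n,s["color"][:,:,::-1])
def px(s,p):
    c=np.linalg.inv(s["world_from_camera"])@np.r_[p,1]; u=np.array(s["intrinsics"])@c[:3]; return (u[:2]/u[2]).round(0)
E
python3 - <<'E'
from h import *
for n in("top","side"):
    s=snapshot(n); save(s,n+"1.png")
    for q in "polarimeter analyser tab index red_tip rocker_dot flask_green flask_magenta jar_weir beaker bench_timer tube_rack tube_a".split(): print(n,q,pt(q,s))
print(sense())
a=cv2.imread("pics/top1.png");b=cv2.imread("pics/side1.png")
E
```

```text
top polarimeter [(0.81, [549.6, -43.9, 0.2]), (0.72, [313.9, 338.3, -1.3])]
top analyser [(0.62, [546.7, -41.0, 99.9])]
top tab [(0.69, [584.0, -51.1, 119.1])]
top index [(0.7, [606.8, -51.1, 107.1])]
top red_tip []
top rocker_dot [(0.65, [549.8, 110.8, 53.4])]
top flask_green [(0.59, [414.3, -37.7, -0.5])]
top flask_magenta [(0.74, [548.3, -37.5, 97.5]), (0.66, [407.7, 54.1, -2.8])]
top jar_weir [(0.68, [282.5, -330.6, 1.9])]
top beaker [(0.67, [315.4, 338.4, -3.0]), (0.34, [409.0, 57.3, -1.6])]
top bench_timer [(0.81, [422.4, 374.0, 0.3])]
top tube_rack [(0.61, [579.2, -391.2, -1.2])]
top tube_a [(0.39, [432.9, -390.0, -3.1])]
side polarimeter [(0.69, [546.2, -39.0, 1.8]), (0.42, [314.1, 340.1, 0.8])]
side analyser [(0.87, [541.7, -40.3, 99.8])]
side tab [(0.66, [587.5, -46.2, 121.5])]
side index [(0.72, [610.0, -49.7, 108.3])]
side red_tip [(0.41, [497.8, -85.5, 110.4]), (0.23, [587.3, -48.8, 122.9])]
side rocker_dot []
side flask_green [(0.7, [411.1, -39.3, 2.4]), (0.48, [542.3, -43.1, 97.9])]
side flask_magenta [(0.72, [409.4, 56.2, -1.0])]
side jar_weir [(0.84, [274.3, -332.6, 
[... 234 characters left out ...]
.7, 3.5])]
{'time': 1.4, 'joint_pos': array([ 6.52396944e+01,  7.47305232e+00,  8.52672680e+01,  2.44010014e-04,
        8.72624315e+01, -4.89359375e+00]), 'qd': array([-0.10491674, -0.00414116, -0.04503119,  0.02301922,  0.00658032,
        0.02648056]), 'joint_efforts': array([ 1.31090521e-03, -5.69318569e+01, -5.00852358e+01, -1.20284499e-04,
        1.50973301e-03, -8.59869419e-05]), 'tool_pos': array([203.88201228, 564.29616033, 231.27764697]), 'tcp_rot': array([-1.79997279e+02, -4.77593415e-04,  1.60133276e+02]), 'ft_force': array([-0.10394775, -0.28017666, -0.2646412 ]), 'wrist_torque': array([-0.01800919,  0.0373008 , -0.01588702]), 'grip_force': 0.0, 'finger_gap': 85.48373694029937}
```

View pics/top1.png

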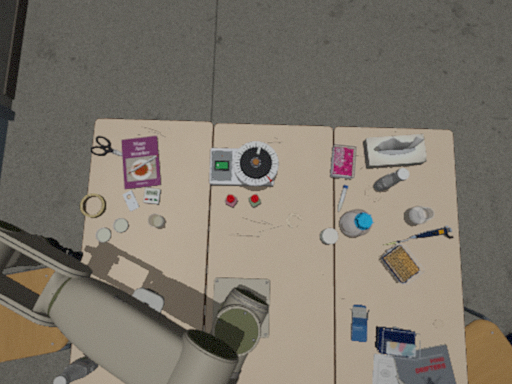

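View pics/side1.png

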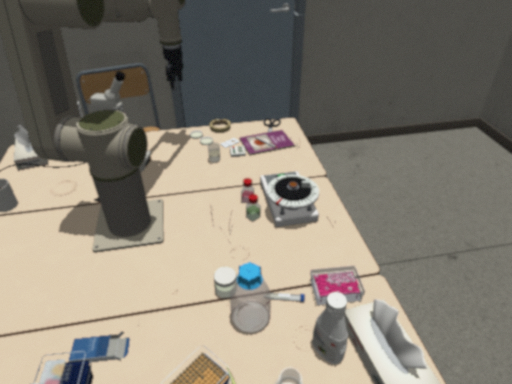

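```bash
python3 - <<'E'
from h import *
for n in("top","side"):
    s=snapshot(n); c=s["color"].astype(int)
    for nm,p in dict(axis=[548,-41,110],tab=[586,-48,120],red=[498,-85,106],dot=[550,111,52]).items(): print(n,nm,px(s,p))
    m=((c[...,0]>130)&(c[...,1]<80)&(c[...,2]<80)).astype(np.uint8)
    k,l,st,ce=cv2.connectedComponentsWithStats(m)
    print([(ce[i].round(1).tolist(),int(st[i,4])) for i in range(1,k) if st[i,4]>3])
    print(np.array(s["world_from_camera"]).round(2).tolist(), np.array(s["intrinsics"]).round(1).tolist())
E
```

```text
top axis [256. 162.]
top tab [258. 152.]
top red [267. 175.]
top dot [217. 164.]
[([139.9, 171.7], 34), ([230.1, 198.0], 47), ([254.3, 198.0], 43)]
[[0.03, -0.99, 0.15, 232.61], [-1.0, -0.03, 0.0, -40.29], [-0.0, -0.15, -0.99, 1410.14], [0.0, 0.0, 0.0, 1.0]] [[351.4, 0.0, 253.0], [0.0, 351.4, 191.9], [0.0, 0.0, 1.0]]
side axis [293. 187.]
side tab [305. 184.]
side red [282. 198.]
side dot [282. 175.]
[([258.7, 142.1], 11), ([247.2, 181.1], 27), ([252.0, 196.4], 42)]
[[0.98, -0.12, 0.15, 236.37], [-0.19, -0.6, 0.78, -1040.98], [-0.01, -0.79, -0.61, 905.66], [0.0, 0.0, 0.0, 1.0]] [[394.0, 0.0, 258.1], [0.0, 394.0, 188.8], [0.0, 0.0, 1.0]]
```

The top view shows the dial at about (256,162), the white tab at about (258,151) and the green switch at about (222,165). The flask caps are at (231,199) and (254,199). In the side view the dial is at about (293,188), with the flasks to its left. I'll enlarge both to find the rider.

```bash
python3 - <<'E'
import cv2,numpy as np
a=cv2.imread("pics/top1.png")[135:210,200:290];b=cv2.imread("pics/side1.png")[160:235,250:340]
f=lambda i:cv2.resize(i,None,fx=4.4,fy=7 if 0 else 4.4,interpolation=cv2.INTER_CUBIC)
cv2.imwrite("pics/c1.png",np.hstack([f(a),f(b)]))
E
```

```text
(no output)
```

View pics/c1.png

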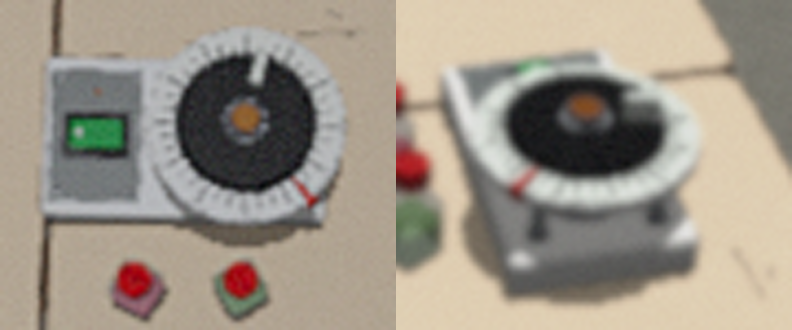

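The left crop (top view) shows the rider as a red wedge, with its tip near full-picture pixel (267.5,176.4). The tab is at about (258.5,150.5) and the rocker dot at (218,164.7). The right crop shows the red rider towards -x,-y, which agrees with the network.

```bash
cat >> h.py <<'E'
def ray(s,u,v,z):
    M=np.array(s["world_from_camera"]); d=M[:3,:3]@np.linalg.inv(s["intrinsics"])@[u,v,1]; o=M[:3,3]; return o+d*(z-o[2])/d[2]
def reds(s,lo=50):
    c=s["color"].astype(int); r=c[...,0]-(c[...,1]+c[...,2])/2
    return r
E
python3 - <<'E'
from h import *
s=snapshot("top"); r=reds(s)
w=np.clip(r[168:185,258:278]-35,0,None); v,u=np.mgrid[168:185,258:278]
print((w>0).sum(),np.c_[u[w>0],v[w>0],w[w>0]].astype(int).tolist())
U,V=(w*u).sum()/w.sum(),(w*v).sum()/w.sum(); print("red",U,V,ray(s,U,V,107))
c=s["color"].astype(int)
# dial: dark fit
m=(c.sum(2)<170).astype(np.uint8); m[:135]=0;m[195:]=0;m[:,:235]=0;m[:,290:]=0
ct=max(cv2.findContours(m,0,1)[0],key=cv2.contourArea); e=cv2.fitEllipse(cv2.convexHull(ct)); print(e, ray(s,*e[0],110))
g=(c[...,1]-c[...,0]>40); g[:150]=0;g[185:]=0;g[:,:205]=0;g[:,240:]=0
vv,uu=np.nonzero(g); print("rocker",uu.mean(),vv.mean(),uu.min(),uu.max(),vv.min(),vv.max(),ray(s,uu.mean(),vv.mean(),47))
print("dot",ray(s,218.2,164.8,52)); print("tab top",ray(s,258.7,150.3,132))
for q in("lamp_rocker","polarimeter","red_tip","tab"):
  for d in regions_of(q,s)[:1]:
    k=d["mask"]; print(q,d["p"],k.sum(),np.argwhere(k).mean(0)[::-1])
    if q=="polarimeter": print(cv2.minAreaRect(np.argwhere(k)[:,::-1].astype(np.float32)))
s=snapshot("side"); r=reds(s)
for q in("tab","red_tip"):
  print(pt(q,s))
E
```

```text
12 [[267, 176, 7], [267, 177, 1], [268, 177, 55], [268, 178, 28], [269, 178, 46], [269, 179, 43], [270, 179, 42], [271, 179, 6], [269, 180, 1], [270, 180, 80], [271, 180, 53], [270, 181, 39]]
red 269.44814814814816 179.01111111111112 [484.48107836 -94.429722   107.        ]
((255.38819885253906, 162.76673889160156), (30.02057456970215, 30.894542694091797), 98.30229187011719) [545.00428765 -39.59870416 110.        ]
rocker 221.77215189873417 164.9873417721519 216 227 162 168 [547.16533983  93.65919676  47.        ]
dot [546.35309701 107.33458074  52.        ]
tab top [587.97028304 -50.65388645 132.        ]
tab 0.84 775 [255.96645161 162.51483871]
[(0.84, [583.8, -48.0, 122.2]), (0.45, [411.8, -37.1, 5.0])]
[(0.48, [497.8, -82.0, 108.3])]
```

play_rows(increments=[[-1,[-32,-20,0],0],[-1,[-32,-20,0],0],[-1,[-32,-20,0],0],[-1,[-32,-20,0],0],[-1,[-32,-20,0],0],[-1,[-32,-20,0],0],[-1,[-32,-20,0],0],[-1,[-32,-20,0],0],[-1,[-32,-20,0],0],[-1,[-32,-20,0],0],[-1,[-32,-20,0],0],[-1,[-32,-20,0],0]], force=20)

```text
time: 2.9
tool_pos: [484.4, 206.4, 231.6]
tcp_rot: [180.0, 0.0, 160.1]
ft_force: [0.9, 0.0, 0.2]
finger_gap: 0.2
grip_force: 0.0
```

play_rows(increments=[[-1,[-32,-22,0],0],[-1,[-32,-22,0],0],[-1,[-28,-22,0],0],[-1,[0,0,30],-0.116],[-1,[0,0,30],-0.116],[-1,[0,0,30],-0.116],[-1,[0,0,30],0],[-1,[0,0,0],0],[-1,[0,0,0],0]])

```text
time: 3.65
tool_pos: [545.9, 114.5, 109.8]
tcp_rot: [-180.0, -0.3, -180.0]
ft_force: [-0.1, 0.1, 1.2]
finger_gap: -0.3
grip_force: 0.0
```

play_rows(increments=[[-1,[0,0,20],0],[-1,[0,0,16],0],[-1,[0,0,8],0],[-1,[0,0,4],0],[-1,[0,0,2],0],[-1,[0,0,2],0],[-1,[0,0,1],0],[-1,[0,0,1],0],[-1,[0,0,1],0],[-1,[0,0,1],0],[-1,[0,0,0],0]])

```text
time: 4.57
tool_pos: [547.6, 114.7, 55.3]
tcp_rot: [-180.0, -0.0, -179.9]
ft_force: [0.1, 0.7, -0.1]
finger_gap: -0.1
grip_force: 0.0
```

play_rows(increments=[[-1,[0,0,1],0],[-1,[0,0,1],0],[-1,[0,0,1],0],[-1,[0,0,1],0],[-1,[0,0,1],0],[-1,[0,0,0],0]])

```text
time: 5.07
tool_pos: [547.6, 114.8, 50.2]
tcp_rot: [180.0, 0.0, -179.9]
ft_force: [-0.3, 1.2, 0.3]
finger_gap: -0.1
grip_force: 0.2
```

play_rows(increments=[[-1,[0,0,0.7],0],[-1,[0,0,0.7],0],[-1,[0,0,0.6],0],[-1,[0,0,0],0]])

```text
time: 5.4
tool_pos: [547.7, 114.9, 48.3]
tcp_rot: [180.0, 0.0, -179.9]
ft_force: [-0.5, 1.1, 1.4]
finger_gap: 0.0
grip_force: 0.7
```

Contact is light so far. I'll press on in small steps until the force rises.

play_rows(increments=[[-1,[0,0,0.7],0],[-1,[0,0,0.7],0],[-1,[0,0,0],0]])

```text
time: 5.65
tool_pos: [547.6, 114.8, 46.8]
tcp_rot: [180.0, 0.0, -179.9]
ft_force: [-0.1, 1.8, 2.0]
finger_gap: -0.0
grip_force: 1.0
```

play_rows(increments=[[-1,[0,0,0.7],0],[-1,[0,0,0],0]])

```text
time: 5.82
tool_pos: [547.7, 114.8, 46.4]
tcp_rot: [180.0, 0.0, -179.9]
ft_force: [-1.3, 2.0, 4.3]
finger_gap: -0.0
grip_force: 2.0
```

play_rows(increments=[[-1,[0,0,0.6],0],[-1,[0,0,0],0]])

```text
time: 5.98
tool_pos: [547.8, 114.9, 46.2]
tcp_rot: [180.0, 0.0, -179.9]
ft_force: [-3.1, 2.1, 7.2]
finger_gap: -0.1
grip_force: 4.0
```

play_rows(increments=[[-1,[0,0,0.6],0],[-1,[0,0,0],0]])

```text
time: 6.15
tool_pos: [547.9, 114.9, 46.1]
tcp_rot: [180.0, 0.0, -179.9]
ft_force: [-5.0, 1.0, 12.1]
finger_gap: -0.1
grip_force: 5.9
```

It has bottomed out at the stop. Next I retreat, open the fingers and go over the dial axis.

play_rows(increments=[[-1,[0,0,-10],0],[-1,[0,0,-30],0],[-1,[0,0,-40],0],[-1,[0,0,-40],0],[1,[0,-38,0],0],[1,[0,-39,0],0],[1,[1,-39,0],0],[1,[1,-40,0],0],[1,[0,0,0],0],[1,[0,0,0],0],[1,[0,0,0],0]])

```text
time: 7.07
tool_pos: [545.5, -41.4, 164.9]
tcp_rot: [180.0, -0.0, 180.0]
ft_force: [0.2, -0.7, 0.4]
finger_gap: 83.2
grip_force: 0.0
```

```bash
python3 - <<'E'
from h import *
s=snapshot("side"); save(s,"s2.png"); print(pt("rocker_dot",s),pt("tab",s),pt("polarimeter",s)[:1])
t=sense()["tool_pos"]; print(t,[px(s,t+[0,d,h]).tolist() for d in(-50,50) for h in(0,13)])
a=s["color"][110:230,230:360,::-1]; cv2.imwrite("pics/c2.png",cv2.resize(a,None,fx=4.5,fy=4.5,interpolation=cv2.INTER_CUBIC))
E
```

```text
[(0.62, [546.9, -42.3, 99.6]), (0.31, [430.5, -392.3, 1.8])] [(0.89, [586.0, -42.7, 120.2]), (0.73, [407.8, 54.2, 1.2])] [(0.56, [546.7, -41.1, 1.1])]
[545.72721285 -40.01752409 164.87752407] [[297.0, 182.0], [298.0, 179.0], [289.0, 165.0], [289.0, 161.0]]
```

View pics/c2.png

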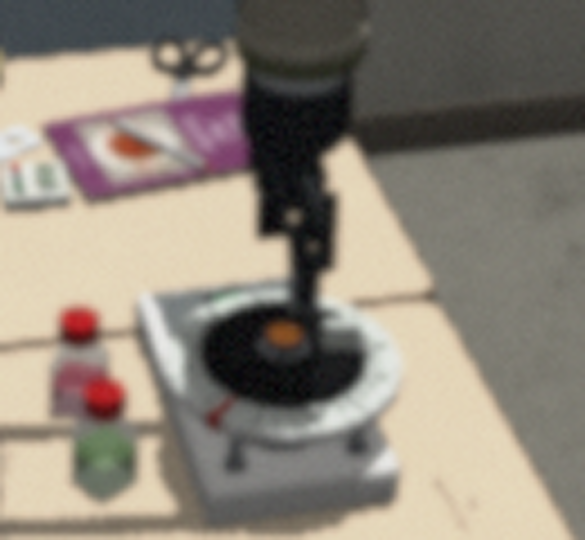

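The gripper is over the dial and clear of the tab, with the nearer fingertip at about pixel (299,183). The rider, at about (279,201), hasn't moved. Now I lower it to about 113 mm.

play_rows(increments=[[1,[0,0,16],0],[1,[0,0,14],0],[1,[0,0,8],0],[1,[0,0,5],0],[1,[0,0,3],0],[1,[0,0,2],0],[1,[0,0,2],0],[1,[0,0,1],0],[1,[0,0,0],0]])

```text
time: 8.02
tool_pos: [546.0, -41.3, 114.3]
tcp_rot: [-180.0, 0.0, -179.9]
ft_force: [0.8, -0.4, -0.2]
finger_gap: 85.4
grip_force: 0.0
```

play_rows(increments=[[1,[0,0,0],0.12],[1,[0,0,0],0.12],[1,[0,0,0],0.12],[1,[0,0,0],0.12],[1,[0,0,0],0.12],[1,[0,0,0],0.12],[1,[0,0,0],0.12],[1,[0,0,0],0.06],[1,[0,0,0],0.04],[1,[0,0,0],0.04],[1,[0,0,0],0.04],[1,[0,0,0],0.04]])

```text
time: 9.02
tool_pos: [546.1, -41.4, 114.5]
tcp_rot: [180.0, 0.0, 119.2]
ft_force: [-0.4, -0.2, 0.2]
finger_gap: 85.4
grip_force: 0.0
```

play_rows(increments=[[1,[0,0,0],0.03],[1,[0,0,0],0.03],[1,[0,0,0],0.03],[1,[0,0,0],0.03],[1,[0,0,0],0.03],[1,[0,0,0],0.03],[1,[0,0,0],0.03],[1,[0,0,0],0.03],[1,[0,0,0],0.03],[1,[0,0,0],0.03],[1,[0,0,0],0.03],[1,[0,0,0],0.03]])

```text
time: 10.02
tool_pos: [546.1, -41.3, 114.5]
tcp_rot: [180.0, 0.0, 98.6]
ft_force: [-0.4, 0.4, -0.7]
finger_gap: 85.7
grip_force: 0.4
```

play_rows(increments=[[1,[0,0,0],0.03],[1,[0,0,0],0.03],[1,[0,0,0],0.03],[1,[0,0,0],0.03],[1,[0,0,0],0.03],[1,[0,0,0],0.03],[1,[0,0,0],0.03],[1,[0,0,0],0.03],[1,[0,0,0],0.03],[1,[0,0,0],0.03],[1,[0,0,0],0.03],[1,[0,0,0],0.03]])

```text
time: 11.02
tool_pos: [546.0, -41.2, 114.5]
tcp_rot: [180.0, -0.0, 78.0]
ft_force: [0.3, 1.8, 0.5]
finger_gap: 85.7
grip_force: 0.4
```

```bash
python3 - <<'E'
from h import *
for n in("side","top"):
  s=snapshot(n); print(n,[(q,pt(q,s)) for q in("tab","index","polarimeter")])
E
```

```text
side [('tab', [(0.65, [581.1, -61.8, 124.1])]), ('index', [(0.58, [604.1, -70.5, 110.0])]), ('polarimeter', [(0.94, [544.3, -40.3, 2.5]), (0.2, [546.7, -41.0, 101.6])])]
top [('tab', [(0.88, [581.1, -64.6, 123.1])]), ('index', [(0.81, [595.2, -70.1, 105.0])]), ('polarimeter', [(0.61, [548.5, -42.9, -1.0])])]
```

The tab follows the finger with an offset of about 20°, as computed. I'll keep pushing.

play_rows(increments=[[1,[0,0,0],0.04],[1,[0,0,0],0.04],[1,[0,0,0],0.04],[1,[0,0,0],0.04],[1,[0,0,0],0.04],[1,[0,0,0],0.04],[1,[0,0,0],0.04],[1,[0,0,0],0.04],[1,[0,0,0],0.04],[1,[0,0,0],0.04],[1,[0,0,0],0.04],[1,[0,0,0],0.04]])

```text
time: 12.42
tool_pos: [545.8, -41.2, 114.0]
tcp_rot: [-180.0, -0.0, 50.5]
ft_force: [0.9, 0.9, -0.3]
finger_gap: 85.4
grip_force: 0.4
```

play_rows(increments=[[1,[0,0,0],0.04],[1,[0,0,0],0.04],[1,[0,0,0],0.04],[1,[0,0,0],0.04],[1,[0,0,0],0.04],[1,[0,0,0],0.04],[1,[0,0,0],0.04],[1,[0,0,0],0.04],[1,[0,0,0],0.04],[1,[0,0,0],0.04],[1,[0,0,0],0.04],[1,[0,0,0],0.04]])

```text
time: 13.42
tool_pos: [545.9, -41.3, 114.0]
tcp_rot: [180.0, -0.0, 23.0]
ft_force: [1.2, 0.8, -0.6]
finger_gap: 85.1
grip_force: 0.4
```

play_rows(increments=[[1,[0,0,0],0.04],[1,[0,0,0],0.04],[1,[0,0,0],0.04],[1,[0,0,0],0.04],[1,[0,0,0],0.04],[1,[0,0,0],0.04],[1,[0,0,0],0.04],[1,[0,0,0],0.04],[1,[0,0,0],0.04],[1,[0,0,0],0.04],[1,[0,0,0],0.04],[1,[0,0,0],0.04]])

```text
time: 14.42
tool_pos: [545.9, -41.4, 114.1]
tcp_rot: [180.0, -0.0, -4.5]
ft_force: [1.9, 0.6, 0.3]
finger_gap: 85.5
grip_force: 0.4
```

play_rows(increments=[[1,[0,0,0],0.04],[1,[0,0,0],0.04],[1,[0,0,0],0.03],[1,[0,0,0],0.02],[1,[0,0,0],0.01],[1,[0,0,0],0]])

```text
time: 14.92
tool_pos: [545.8, -41.3, 114.0]
tcp_rot: [180.0, -0.0, -12.4]
ft_force: [0.3, 0.2, 0.3]
finger_gap: 85.8
grip_force: 0.3
```

```bash
python3 - <<'E'
from h import *
im=[]
for n,b in(("side",(160,235,250,340)),("top",(135,210,200,290))):
  s=snapshot(n); print(n,[(q,pt(q,s)) for q in("tab","index","red_tip","polarimeter")])
  im.append(cv2.resize(s["color"][b[0]:b[1],b[2]:b[3],::-1],None,fx=4.4,fy=4.4,interpolation=cv2.INTER_CUBIC))
cv2.imwrite("pics/c3.png",np.hstack(im))
E
```

```text
side [('tab', [(0.88, [520.8, -71.4, 121.6]), (0.72, [434.6, -392.0, 2.4])]), ('index', [(0.85, [516.6, -88.1, 108.1])]), ('red_tip', [(0.4, [497.1, -84.0, 110.8])]), ('polarimeter', [(0.84, [544.8, -37.9, 2.7]), (0.71, [497.9, -82.8, 108.3])])]
top [('tab', [(0.69, [423.5, 372.2, 0.5]), (0.6, [522.8, -73.4, 121.3])]), ('index', [(0.61, [508.8, -89.2, 104.2])]), ('red_tip', []), ('polarimeter', [(0.64, [549.7, -42.3, -0.7]), (0.55, [549.6, -41.5, 98.6])])]
```

View pics/c3.png

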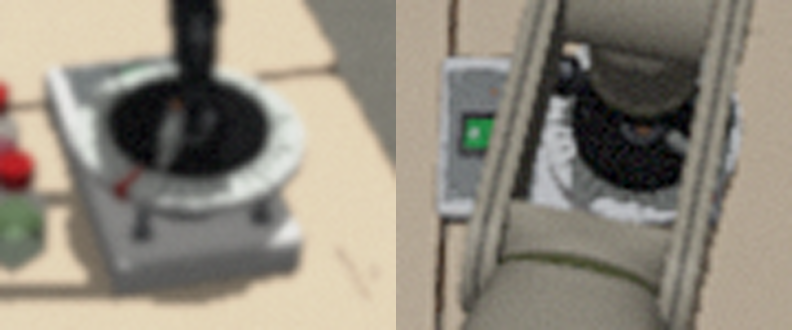

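The crop shows the tab and index short of the red rider. The side camera puts the index at about -123° and the rider at about -139°. I'll push the remaining 0.25 rad or so slowly, back off, and look again.

play_rows(increments=[[1,[0,0,0],0.03],[1,[0,0,0],0.03],[1,[0,0,0],0.03],[1,[0,0,0],0.03],[1,[0,0,0],0.03],[1,[0,0,0],0.03],[1,[0,0,0],0.03],[1,[0,0,0],0.02],[1,[0,0,0],0.02],[1,[0,0,0],0.01],[1,[0,0,0],0],[1,[0,0,0],-0.02]])

```text
time: 16.42
tool_pos: [545.6, -41.3, 113.9]
tcp_rot: [180.0, 0.0, -26.2]
ft_force: [-0.7, -0.3, -0.2]
finger_gap: 85.1
grip_force: 0.0
```

play_rows(increments=[[1,[0,0,0],-0.05],[1,[0,0,-10],0],[1,[0,0,-25],0],[1,[0,0,-40],0],[1,[0,0,-40],0],[1,[0,40,0],0],[1,[0,40,0],0],[1,[0,40,0],0],[1,[0,40,0],0],[1,[0,40,0],0],[1,[0,0,0],0]])

```text
time: 17.33
tool_pos: [463.8, -230.7, 230.0]
tcp_rot: [179.8, -0.0, -23.7]
ft_force: [0.4, 0.2, -0.1]
finger_gap: 85.4
grip_force: 0.0
```

```bash
python3 - <<'E'
from h import *
im=[]
for n,b in(("side",(160,235,250,340)),("top",(135,210,200,290))):
  s=snapshot(n); print(n,[(q,pt(q,s)) for q in("tab","index","red_tip","polarimeter","rocker_dot")])
  im.append(cv2.resize(s["color"][b[0]:b[1],b[2]:b[3],::-1],None,fx=4.4,fy=4.4,interpolation=cv2.INTER_CUBIC))
cv2.imwrite("pics/c4.png",np.hstack(im))
E
```

```text
side [('tab', [(0.92, [515.2, -62.8, 121.8])]), ('index', [(0.83, [504.3, -77.9, 110.4]), (0.41, [545.3, -40.7, 100.3])]), ('red_tip', []), ('polarimeter', [(0.64, [544.5, -39.3, 1.2])]), ('rocker_dot', [])]
top [('tab', [(0.72, [515.7, -69.9, 121.5]), (0.19, [415.1, -36.9, -2.4])]), ('index', [(0.68, [498.1, -78.5, 105.8])]), ('red_tip', []), ('polarimeter', [(0.62, [549.3, -40.7, -2.4]), (0.36, [547.6, 113.9, 44.0])]), ('rocker_dot', [(0.57, [549.0, 111.0, 47.7])])]
```

View pics/c4.png

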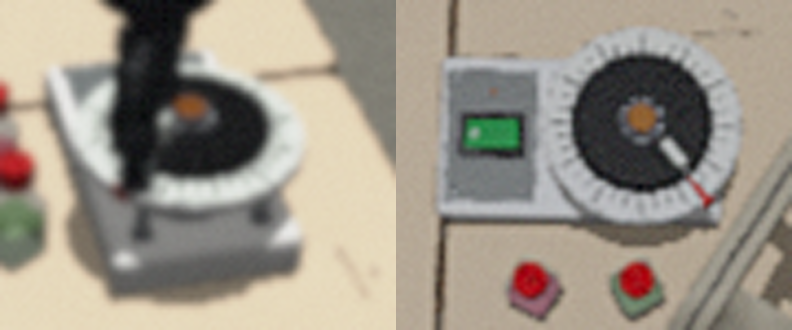

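The top crop shows the tab and index line pointing at the rider, and the rocker dot end is down. I'll check the angles numerically.

```bash
python3 - <<'E'
from h import *
s=snapshot("top"); c=s["color"].astype(float)
r=c[...,0]-(c[...,1]+c[...,2])/2
def cen(w,b,z):
    v,u=np.mgrid[b[0]:b[1],b[2]:b[3]]; w=w[b[0]:b[1],b[2]:b[3]]; return ray(s,(w*u).sum()/w.sum(),(w*v).sum()/w.sum(),z)
m=(c.sum(2)<170).astype(np.uint8); m[:135]=0;m[195:]=0;m[:,:235]=0;m[:,278:]=0
ct=max(cv2.findContours(m,0,1)[0],key=cv2.contourArea); e=cv2.fitEllipse(cv2.convexHull(ct)); A=ray(s,*e[0],109)
br=np.clip(r-40,0,None); E=cen(br,(155,169,248,263),119)
red=cen(np.clip(r-35,0,None),(170,185,258,278),104)
wt=np.clip(c.min(2)-90,0,None); tab=cen(wt,(165,174,258,267),130)
print("axis",A,"eyepiece",E,"red",red,"tab",tab)
for X in(A,E,np.array([545.9,-41,0])):
    print([np.degrees(np.arctan2(p[1]-X[1],p[0]-X[0])).round(1) for p in(red,tab)],[np.hypot(*(p-X)[:2]).round(1) for p in(red,tab)])
for y in range(164,183): print(y," ".join("%3d/%3d"%(c[y,x].min(),r[y,x]) for x in range(258,274)))
print(sense()["ft_force"])
E
```

```text
axis [545.83237927 -39.63793878 109.        ] eyepiece [548.51523352 -39.56274563 119.        ] red [484.90262973 -94.70818106 104.        ] tab [516.60913312 -67.35275552 130.        ]
[np.float64(-137.9), np.float64(-136.5)] [np.float64(82.1), np.float64(40.3)]
[np.float64(-139.1), np.float64(-138.9)] [np.float64(84.2), np.float64(42.3)]
[np.float64(-138.6), np.float64(-138.0)] [np.float64(81.3), np.float64(39.4)]
164  79/  8  97/ -9 103/ -2  47/ -2  37/ -5  38/  2  46/ -2  39/ -4  41/ -1  47/ -1  44/  1  35/ -2  20/ -2  62/ -4 150/ -3 172/ -1
165  77/-10  82/ -6  64/  0  50/ -2  45/  1  35/ -2  37/  0  37/ -1  44/  0  36/ -3  38/  4  41/ -6  31/ -3  83/  0 159/ -1 188/ -1
166  62/ -1  60/ -2  77/ -2 114/  0 103/ -1  45/ -4  41/ -1  45/ -1  43/  1  40/  0  42/  1  28/ -3  37/ -5 109/  0 162/ -2 167/ -4
167  43/  0  49/ -5 136/ -2 184/ -2 162/ -3 102/ -2  45/  0  41/  3  41/  2  41/ -6  45/ -3  31/  1  45/  0 143/ -2 179/ -2 179/ -1
168  39/ -4  52/ -1 124/ -1 177/ -3 188/ -2 150/ -2  76/ -5  39/  0  41/ -2  32/ -2  44/ -1  31/ -1  54/ -2 140/ -1 180/ -3 184/ -3
169  41/ -2  29/  1 
[... 1165 characters left out ...]
-1
178  63/ -3 138/  0 156/ -3 153/ -4 173/ -2 176/ -3 162/ -4 171/ -3 186/ -5 166/  6 107/ 60  86/ 81 153/ 18 165/ -5 132/ -5  97/  1
179 140/ -2 168/ -3 187/ -2 171/ -3 172/ -3 186/ -4 159/ -3 150/ -3 184/ -6 182/ -7 152/  9  85/ 78  91/ 81 108/ 44  92/ 22  89/  2
180 167/ -3 176/ -2 184/ -4 163/ -2 158/ -2 185/ -2 176/ -2 156/ -3 171/ -4 186/ -6 177/ -7 137/ 37  49/116  41/ 89  86/ 23 102/  1
181 166/ -3 164/ -2 184/ -2 174/ -2 173/ -4 184/ -4 187/ -2 180/ -2 180/ -2 171/ -4 152/ -5 134/ 21  50/ 78  83/ 27 144/ -1 153/ -1
182 175/ -4 176/ -2 186/ -4 185/ -2 187/ -2 188/ -2 188/ -3 187/ -4 177/ -2 137/ -3 118/ -1 107/  8  93/ 12 141/ -5 182/ -3 168/  2
[-0.40691319  0.61569638 -0.68049301]
```

The index and rider angles agree within about 1.5°, and their pixels meet at about (266,175). The rocker dot is down, at about 47 mm. The arm is clear, so I'm handing in.

```bash
python3 -c "
from bench import *
print(hand_in())"
```

```text
the job is handed in; nothing more can be done
None
```

The job is handed in, but the hand-in gave no verdict: the lamp rocker is pressed down to its stop (dot at about 47 mm), the dial index is within about 1.5° of the red rider by my camera measurement, and I saw no sign that the instrument, rider or flasks moved.

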